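Change the workpiece in a spring-ejector boring jig and hold it home

TASK

Take the finished turned spindle out of the boring jig and drop it into the wire basket. Then lay the long square blank in the jig's two saddles and slide it endways against the sprung plunger until its end is fully home against the stop block, pressing firmly but without ramming it; the program finishes while still holding the blank there against the spring, which would otherwise push it back out. Leave everything else on the bench as it is.

Things in the scene. Friction and masses are not known exactly. Their poses are not given: they have to be found in the camera images.
- jig: End-boring jig fixed to the bench: dark steel base plate 100 x 290 x 12 mm, two aluminium saddles and, at its -y end, a stop block 110 mm high. Origin: on the bench surface midway between the saddles; z up; y = its long axis; a part is pushed home along its -y. Place and yaw (up to 0.3 rad) vary. The 120 mm between the saddles is free for fingers, down to 12 mm above the bench
- saddles (a point): Point midway between the two saddles, level with their floors, 50 mm above the bench; axes as the jig. Saddles: each 30 mm long, centred at y = +75 and -75 mm, 66 mm wide outside; upright cheeks leave a channel 42 mm wide from the floor up 17 mm, then flared lips open to about 57 mm, ending 29 mm above the floor
- stop: Stop block of the jig (the hard stop), dark steel, 70 mm wide, 50 mm thick, top 110 mm above the bench. Origin: on its flat stop face, on the plunger centre line, 67 mm above the bench, at y = -115 mm in the jig frame; axes as the jig; the face looks to +y
- plunger (a joint): Travel (m) of the sprung steel plunger, a round pin of 14 mm diameter that stands out of the stop face along the jig +y. 0 = fully out, nose 18 mm in front of the face; grows as pressed in; 0.018 when the blank end meets the face. The spring gives about 2 N at 0 and 9.2 N at 0.018 (400 N/m); force beyond that is carried by the stop block
- plunger_nose (a point): Centre of the plunger's flat nose, 67 mm above the bench; at y = -97 mm in the jig's frame when fully out.
- finished: Finished turned spindle of pale wood with beads and grooves, lying in the two saddles at the start (its nearest end 5 to 25 mm clear of the plunger). 170 mm long along its y axis, largest diameter 32 mm (the plain end pieces), plain middle barrel 28 mm diameter over 56 mm; 85 g. Origin: on its underside, midway along, 16 mm below its centre line at the start (z up).
- blank: Fresh blank: the long square stick of pale wood, 34 x 34 x 200 mm, long axis y, lying flat on the bench beyond the jig; about 160 g (varies). Origin: centre of its underside. Home in the jig its middle is 15 mm from the jig's origin, on the jig's -y side.
- blank_mid (a point): Centre of the blank's solid, 17 mm above its underside. 67 mm above the bench when the blank lies in the saddles.
- basket: Steel wire basket, fastened to the bench, on the left: 170 (x) x 230 (y) x 80 mm high outside, walls and floor about 4 mm, open at the top. Origin: centre of its underside, z up. Yaw varies up to 0.35 rad.
- offcut: Short offcut of the same square stick, 34 x 34 x 90 mm, long axis y, origin at the centre of its underside. Not for the jig; leave alone. It and the blank lie in the two places beyond the jig, either way round.
- gouge: Turning gouge with a wooden handle, 360 mm long along its x, origin at its middle, underneath, on the right. Leave alone.
- wax_tin: Flat round tin, 80 mm diameter, 45 mm high. Origin at the centre of its underside. Leave alone.
- glue: White bottle, 56 mm diameter, 140 mm high. Origin at the centre of its underside. Leave alone.
- centre: Steel lathe centre standing on its flat end, cone up, 56 mm diameter, 77 mm high. Origin at the centre of its underside. Leave alone.
- brush: Bench brush lying at the far edge, handle along its x. Leave alone.
- spool: Small turned wooden knob, 48 mm diameter, 60 mm high, standing at the far edge. Origin at the centre of its underside. Leave alone.
Mind the look-alikes: they are no part of the job. Leave any red look-alike of the blank alone.

How it is judged:
On the way, in this order (a step that is already met when the one before it is completed fails the run):
1. the finished spindle lies in the basket, let go (x of finished in the frame of basket between -0.075 and 0.075 m and y of finished in the frame of basket between -0.105 and 0.105 m and z of finished in the frame of basket between -0.02 and 0.06 m and contact force between finished and the fingers below 0.05 N and linear speed of finished below 0.05 m/s), for 0.2 s.
2. the blank is held home against the stop (value of joint plunger above 0.016 m and contact force between blank and stop above 1 N and contact force between blank and the fingers above 2 N and angle between the y axis of blank and the y axis of jig, either way round below 0.1 rad and linear speed of blank below 0.02 m/s and x of blank_mid in the frame of jig between -0.007 and 0.007 m and z of blank_mid in the frame of jig between 0.062 and 0.073 m and y of blank_mid in the frame of jig between -0.0185 and -0.0115 m), for 0.3 s.
At the end, for the whole second after the job is handed in: Spindle lies in the basket, let go, still. Blank in the saddles, middle within 7 mm sideways, 5 mm in height, 3.5 mm along of home, within 0.1 rad of the jig axis; plunger in by over 16 of 18 mm; blank bears on the stop block with over 1 N; fingers bear on the blank with over 2 N (all of step 1 and all of step 2); the arm keeps its last pose, push and grip.
It fails at once if the blank is rammed against the stop block (over 60 N) (contact force between blank and stop above 60 N).
It fails at once if a bystander is moved by more than 25 mm (distance of any of offcut, gouge, wax_tin, glue, centre, brush, spool from where it was at the start of the episode above 0.025 m).
It also fails if it takes over 64 s, if anything falls off the work surface, if the arm or the gripper's body presses on something with over 40 N, if the wrist force passes 120 N, or if a joint passes its speed limit or range.

ROBOT

A 7-joint arm with a two-finger parallel gripper is mounted at the origin on the work surface. World frame = base frame: x ahead of the robot, y to its left, z up, the work surface at z = 0. Lengths are in m, angles in rad, forces in N, time in s.
With the tool pointing down it reaches from about 0.4 to 0.85 m from the base axis. Payload 10.4 kg.
Tool frame: the origin (TCP) lies between the finger pads; the fingertips stand 14 mm ahead of it and the grasp point (between the pads) lies 5 mm behind it; z points along the fingers, y is the line along which they close (so a half turn about z gives the same grasp; the last joint's range is limited). The gripper opens to 85 mm and grips with 20 to 120 N. Pads are 22 mm wide; open, the fingers measure 114 mm over their backs; the gripper's body (76 mm by 85 mm) begins 54 mm behind the grasp point. The pads swing forward as they close: fully open they stand 13 mm farther back than shut.
Start: joints at [-1.258, 0.332, -0.065, 1.46, 0.022, 1.35, -0.088], TCP at [0.206, 0.59, 0.245] pointing down, gripper open.
Joint ranges: [-2.6, 2.6], [-0.5, 2.12], [-1.47, 1.34], [0.16, 2.42], [-1.27, 4.41], [0.06, 2.06], [-2.6, 2.6]. Speed limits (rad/s): [2.22, 2.22, 2.79, 2.79, 3.14, 3.14, 3.14].

INTERFACE

Orientations are given as a unit quaternion [w, x, y, z].
In Python, from station import ctrl, viewer gives the robot as it stands.
- The arm moves only by the tool move_arm, never from a script. Its argument "motion" is a list that holds one entry, the list of rows, each a list of 7 numbers: the shift along the tool's x, y, z in cm, then the turn, a rotation vector about the tool's x, y, z in rad, then the finger opening in cm, from 0 to 8.54. A call has 1 to 10 rows; each row shifts and turns the commanded pose from where the row before left it, along the tool's axes as they then stand; what a row does not reach is not made up. A row lasts 1/8 s, in which the tool goes at most 62.5 mm and 10.7 degrees, less where a joint would pass 70% of its speed; a pose out of reach is approached as far as the arm can. A call is refused whole if a number of a shift passes 6.25 or a number of a turn 0.188, either way. A call with a gripper value outside its range is refused whole. The fingers move at their own pace and stop on an object; "grip_force" is the grip in N (left out, the last holds). Time passes only in rows, so rows that do not move let the fingers close. It gives the time, the measured TCP pose, the force, the opening and the grip force at its end, in the units of the state.
- ctrl.get_state(): the state, without advancing time (a new reading comes with each control period).
- viewer.snapshot(name): name is "scene" or "top" or "wrist"; returns (picture, depth): 384x512x3 uint8, red, green, blue; 384x512 float32, m along the optical axis (not along the pixel's ray), 0 where there is no reading.
- viewer.get_calibration(name): a dict with "fovy" (degrees; the focal length in pixels is half the picture's height over the tangent of half this angle, whatever the lens; pixels are square), "cx", "cy" (the principal point, pixels), "R" (3x3) and "t" (3): a world point X has camera coordinates R X + t; the wrist camera has in their place "T_tool_cam" (4x4, takes a point from camera to tool coordinates, whose origin is the TCP and whose axes are the flange's). Camera axes: x right, y down, z forward; pixel columns grow to the right and rows downward; lengths in m; the calibration is good to about 2 mm. A picture is of the moment at which its call begins: read the wrist's pose just before it. get_calibration takes no time and is no camera call.
- ctrl.finish_job(): hands the job in; it is judged then, once.
The state is a dict: "clock": time; "q": joint angles; "qvel": joint speeds; "effort": joint torques, N m; "ee_pos": TCP position; "tcp_rot": TCP orientation; "contact_force": force on the tool from outside, world axes, zero at the start; "moment": the same for the moment, N m; "gripper_width": finger opening in m; "grasp_force": force on a finger pad.
Only numpy, scipy, OpenCV 4.12 (cv2) and the standard library are available. Lean on these libraries where they do the work, as an engineer would, in place of code of your own. Each camera call takes 0.05 s, during which the arm holds its last target. There are 200 camera calls.

## Working session

There is one attempt and no reset: what is moved stays moved. The work goes in short steps, Python scripts to look and compute and a tool call to move; the robot and the scene stay as the last step left them, time stands still between calls to the robot, and variables do not carry over. Pictures are saved under pics/ and viewed, at most 10 in all, crops included, and the job is handed in when it is done.

Besides the shell and the picture viewer there is one more tool, called after "Request:" as name(argument=value, ...), one argument or row to a line, values as JSON. move_arm: Moves the arm, as the interface text tells. Its arguments: {"type":"object","properties":{"motion":{"type":"array"},"grip_force":{"type":"number"}},"required":["motion"]}

```bash
mkdir -p pics; ls
cat > h.py <<'E'
import numpy as np, cv2
from station import ctrl, viewer
from scipy.spatial.transform import Rotation as Ro
def snap(n,save=None):
    s=ctrl.get_state(); im,d=viewer.snapshot(n); c=viewer.get_calibration(n)
    f=192/np.tan(np.radians(c['fovy'])/2)
    if 'R' in c: R=np.array(c['R']).T; t=-R@np.array(c['t'])
    else:
        q=s['tcp_rot']; Rt=Ro.from_quat([q[1],q[2],q[3],q[0]]).as_matrix(); T=np.array(c['T_tool_cam'])
        R=Rt@T[:3,:3]; t=Rt@T[:3,3]+np.array(s['ee_pos'])
    u,v=np.meshgrid(np.arange(512),np.arange(384))
    P=np.stack([(u-c['cx'])/f*d,(v-c['cy'])/f*d,d],-1)@R.T+t
    P[d==0]=np.nan
    if save: cv2.imwrite('pics/'+save,im[:,:,::-1])
    np.savez('last_'+n,im=im,P=P,R=R,t=t,f=f,cx=c['cx'],cy=c['cy'])
    return im,P
E
python3 - <<'E'
from h import *
im,P=snap('top'); im2,_=snap('scene')
cv2.imwrite('pics/top.png',cv2.resize(im,(800,600))[:,:,::-1]);cv2.imwrite('pics/scene.png',im2[:,:,::-1])
print(ctrl.get_state())
E
```

```text
pics
{'clock': 0.1, 'q': array([-1.25761578,  0.33277191, -0.06471718,  1.46085477,  0.02159667,
        1.34992674, -0.08853054]), 'qvel': array([-0.00170321, -0.00103284, -0.0001162 ,  0.00019874, -0.00067046,
        0.00042527,  0.00012689]), 'effort': array([ 1.07932687e-03, -6.26736975e+01,  4.89047414e-02, -3.92428958e+01,
        1.63405604e-02,  6.81926365e-03,  5.73356829e-05]), 'ee_pos': array([0.20582613, 0.58979067, 0.24461972]), 'tcp_rot': array([-8.08202353e-05,  1.67100595e-01,  9.85939649e-01, -6.27501998e-04]), 'contact_force': array([ 0.2536013 , -0.34711715,  0.01976603]), 'moment': array([ 0.05222416, -0.0210151 ,  0.04017276]), 'grasp_force': 0.0, 'gripper_width': 0.08551799891061135}
```

View pics/top.png

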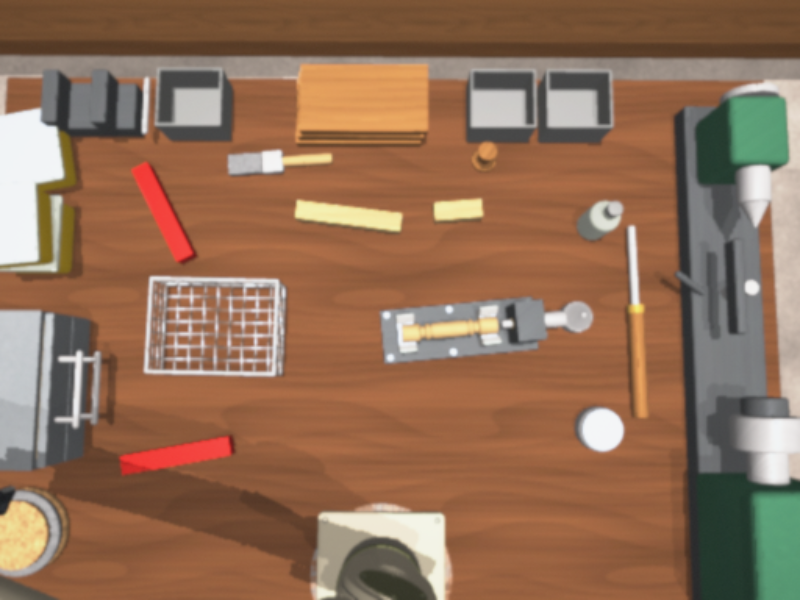

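View pics/scene.png

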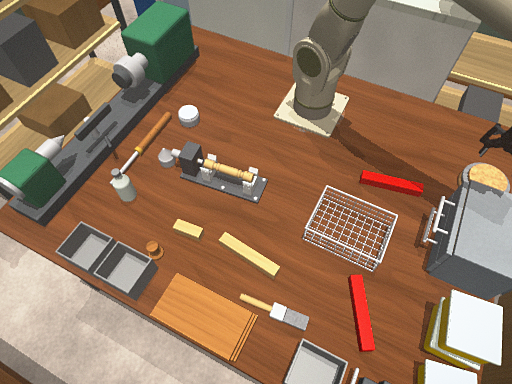

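The top view (800 px scale) shows the jig around (465,328), with the stop at (527,318). The spindle runs from (405,332) to (497,325), the blank is at (348,216), the offcut at (458,210) and the basket at (215,327). Next I'll measure these from depth.

Run:
```python
from h import *
L=np.load('last_top.npz'); im=L['im'].astype(int); P=L['P']
hsv=cv2.cvtColor(L['im'],cv2.COLOR_RGB2HSV)
def roi(x0,y0,x1,y1):
    m=np.zeros(im.shape[:2],bool); m[int(y0*.64):int(y1*.64),int(x0*.64):int(x1*.64)]=1; return m
def rep(n,m):
    X=P[m]; X=X[~np.isnan(X[:,0])]; 
    r=cv2.minAreaRect((X[:,:2]*1000).astype(np.float32)); print(n,len(X),'rect mm',np.round(r[0],1),np.round(r[1],1),round(r[2],1),'z',np.round(np.percentile(X[:,2],[5,50,95]),3))
Z=P[:,:,2]
pale=(hsv[...,1]>60)&(hsv[...,2]>150)&(hsv[...,0]>15)&(hsv[...,0]<35)
rep('blank',roi(285,190,412,240)&(Z>.025)&(Z<.05)); rep('offcut',roi(425,190,492,230)&(Z>.025)&(Z<.05))
rep('spindle',roi(395,305,502,350)&pale&(Z>.055))
rep('spinTop',roi(395,305,502,350)&pale&(Z>.078))
rep('stop',roi(500,285,550,350)&(Z>.104)&(Z<.116))
rep('plate',roi(370,285,560,370)&(Z>.007)&(Z<.018))
rep('saddles',roi(380,285,505,370)&(Z>.072)&~pale)
rep('basket',roi(130,260,300,390)&(Z>.06)&(Z<.1))
rep('knob',roi(545,290,600,340)&(Z>.02))
```

```text
blank 802 rect mm [665.3  64.2] [199.9  35.5] 82.9 z [0.03  0.034 0.038]
offcut 367 rect mm [ 677.8 -142. ] [35.2 89.4] 5.6 z [0.03  0.034 0.039]
spindle 581 rect mm [ 449.8 -122.7] [ 28.5 168. ] 5.5 z [0.071 0.078 0.083]
spinTop 304 rect mm [ 450.3 -122.6] [ 24.2 168.1] 6.1 z [0.078 0.08  0.084]
stop 478 rect mm [ 464.3 -258.8] [69.9 50.8] 6.0 z [0.107 0.111 0.114]
plate 1842 rect mm [ 465.4 -157.7] [135.4 320.1] 2.7 z [0.009 0.012 0.016]
saddles 152 rect mm [ 450.9 -125.4] [ 65.7 188.3] 5.7 z [0.073 0.077 0.082]
basket 627 rect mm [453.4 302.1] [233.2 172.1] 89.3 z [0.076 0.08  0.084]
knob 440 rect mm [ 471.1 -332.7] [ 55.2 115.5] 12.3 z [0.036 0.058 0.086]
```

```bash
cat >> h.py <<'E'
def to(x,y,z,yaw_y_deg):
    """print shift (cm) along current tool axes to reach world xyz, and turn about tool z so tool y has given heading"""
    s=ctrl.get_state(); q=s['tcp_rot']; R=Ro.from_quat([q[1],q[2],q[3],q[0]]).as_matrix()
    a=np.degrees(np.arctan2(R[1,1],R[0,1])); turn=np.radians((a-yaw_y_deg+180)%360-180)
    d=np.array([x,y,z])-s['ee_pos']
    Rn=R@Ro.from_rotvec([0,0,turn]).as_matrix()
    print('t',s['clock'],'pos',np.round(s['ee_pos'],4),'yaw',round(a,1),'tilt z',np.round(R[:,2],3),'turn',round(turn,4),'shift now',np.round(100*R.T@d,2),'shift after turn',np.round(100*Rn.T@d,2),'w',s['gripper_width'],'F',np.round(s['contact_force'],1))
E
python3 -c "
from h import *
to(.450,-.122,.18,5.8)"
```

```text
t 0.1 pos [0.2058 0.5898 0.2446] yaw 70.8 tilt z [-0.    -0.001 -1.   ] turn 1.1338 shift now [-46.51 -59.15   6.54] shift after turn [-73.27  17.1    6.54] w 0.08551799891061135 F [ 0.3 -0.3  0. ]
```

Request:
move_arm(
  motion=[
    [[0, 0, 0, 0, 0, 0.162, 8.54], [0, 0, 0, 0, 0, 0.162, 8.54], [0, 0, 0, 0, 0, 0.162, 8.54], [0, 0, 0, 0, 0, 0.162, 8.54], [0, 0, 0, 0, 0, 0.162, 8.54], [0, 0, 0, 0, 0, 0.162, 8.54], [0, 0, 0, 0, 0, 0.162, 8.54], [-4, 2.5, 0, 0, 0, 0, 8.54], [-4, 2.5, 0, 0, 0, 0, 8.54], [-4, 2.5, 0, 0, 0, 0, 8.54]],
  ],
)

```text
clock: 1.35
ee_pos: [0.2934, 0.4769, 0.2449]
tcp_rot: [0.0, 0.67, 0.742, -0.0]
contact_force: [1.0, -0.2, 0.5]
gripper_width: 0.0858
grasp_force: 0.0
```

Request:
move_arm(
  motion=[
    [[-6, 2.4, 0, 0, 0, 0, 8.54], [-6, 2.4, 0, 0, 0, 0, 8.54], [-6, 2.4, 0, 0, 0, 0, 8.54], [-6, 1.2, 0, 0, 0, 0, 8.54], [-6, 1.2, 0, 0, 0, 0, 8.54], [-6, 0, 0, 0, 0, 0, 8.54], [-6, 0, 1, 0, 0, 0, 8.54], [-6, 0, 2, 0, 0, 0, 8.54], [-6, 0, 2, 0, 0, 0, 8.54], [-6, 0, 1.5, 0, 0, 0, 8.54]],
  ],
)

```text
clock: 2.6
ee_pos: [0.4451, -0.1037, 0.1801]
tcp_rot: [-0.0, 0.67, 0.742, 0.0]
contact_force: [1.3, 0.7, -0.3]
gripper_width: 0.0857
grasp_force: 0.0
```

```bash
python3 -c "
from h import *
to(.450,-.122,.18,5.8)
im,P=snap('wrist')
cv2.imwrite('pics/w1.png',cv2.resize(im,(768,576))[:,:,::-1])
to(.450,-.122,.18,5.8)"
```

```text
t 2.6 pos [ 0.4451 -0.1037  0.1801] yaw 5.8 tilt z [ 0.     0.001 -1.   ] turn 0.0001 shift now [-1.87  0.3   0.01] shift after turn [-1.87  0.3   0.01] w 0.08566818369125412 F [ 1.3  0.7 -0.3]
t 2.65 pos [ 0.4442 -0.1114  0.1791] yaw 5.4 tilt z [-0.    -0.002 -1.   ] turn -0.0067 shift now [-1.11  0.48 -0.09] shift after turn [-1.12  0.47 -0.09] w 0.08540182561518168 F [-3.8 -5.4 -1.4]
```

View pics/w1.png

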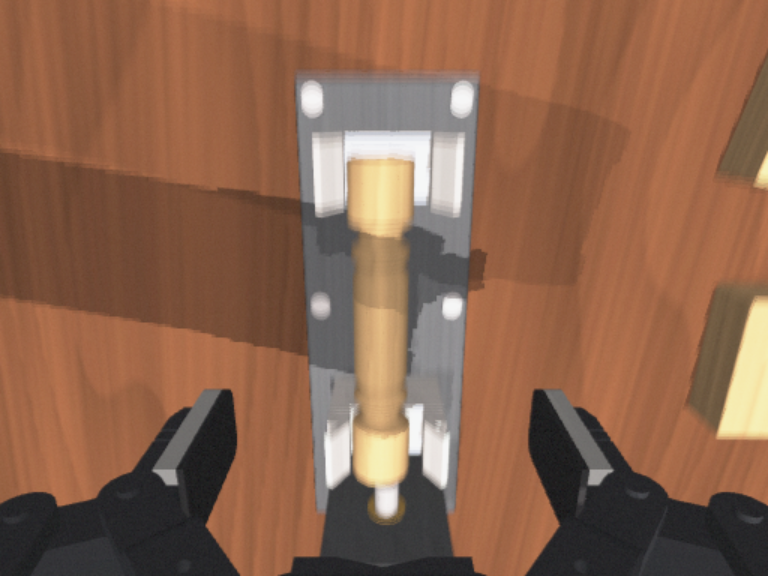

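The wrist view, slightly motion-blurred, shows the spindle running from (381,158) to (381,480) and centred between the fingers. The saddles are at rows 175 and 445, with the stop at row 540. I'll settle over the target and measure again.

Request:
move_arm(
  motion=[
    [[-1, 0.3, 0, 0, 0, 0, 8.54], [0, 0, 0, 0, 0, 0, 8.54], [0, 0, 0, 0, 0, 0, 8.54]],
  ],
)

```text
clock: 3.02
ee_pos: [0.4498, -0.1102, 0.1809]
tcp_rot: [-0.0, 0.67, 0.743, 0.0]
contact_force: [-0.7, -0.8, -0.2]
gripper_width: 0.0853
grasp_force: 0.0
```

Run:
```python
from h import *
im,P=snap('wrist','w2.png')
hsv=cv2.cvtColor(im,cv2.COLOR_RGB2HSV); Z=P[...,2]
pale=(hsv[...,1]>60)&(hsv[...,0]>10)&(hsv[...,0]<35)
jr=(P[...,0]>.40)&(P[...,0]<.51)&(P[...,1]<.05)&(P[...,1]>-.27)
def rep(n,m):
    X=P[m&jr]
    if len(X)<5: print(n,'none');return
    r=cv2.minAreaRect((X[:,:2]*1000).astype(np.float32)); print(n,len(X),np.round(r[0],1),np.round(r[1],1),round(r[2],1),np.round(np.percentile(X[:,2],[5,50,95]),3))
rep('spin',pale&(Z>.055)&(Z<.09))
sad=~pale&(Z>.071)&(Z<.084); rep('saddles',sad)
j=np.array([-.1,.995]); 
sy=(P[...,:2]-[.4503,-.1195])@j; sx=(P[...,:2]-[.4503,-.1195])@np.array([.995,.1])
for lo,hi in((-.1,-.05),(.05,.1)):
    m=sad&(sy>lo)&(sy<hi); print('sad y',np.round(np.percentile(sy[m],[2,98]),4),'x',np.round(np.percentile(sx[m],[2,98]),4),m.sum())
m=jr&(Z>.1)&(Z<.12); print('stop top front',m.sum(), np.round(np.percentile(sy[m],[95,99]),4) if m.any() else '')
m=jr&pale&(Z>.055)&(Z<.09);print('spin y',np.round(np.percentile(sy[m],[1,99]),4),'x',np.round(np.percentile(sx[m],[1,99]),4))
to(.450,-.122,.070,5.8)
```

```text
spin 8530 [ 449.  -134.3] [ 70.  200.6] 6.4 [0.07  0.078 0.082]
saddles 3280 [ 449.6 -130.6] [ 69.3 206.6] 5.7 [0.072 0.077 0.082]
sad y [-0.0987 -0.0575] x [-0.034   0.0307] 919
sad y [0.0631 0.0918] x [-0.0341  0.0307] 1375
stop top front 1432 [-0.1119 -0.1116]
spin y [-0.1123  0.085 ] x [-0.0189  0.0099]
t 3.075 pos [ 0.4498 -0.1103  0.1809] yaw 5.9 tilt z [ 0.  0. -1.] turn 0.002 shift now [-1.18 -0.1  11.09] shift after turn [-1.18 -0.1  11.09] w 0.08530649521549102 F [ 1.3 -0.3 -0.1]
```

Request:
move_arm(
  motion=[
    [[-0.5, -0.2, 3, 0, 0, 0, 8.54], [-0.5, -0.2, 3.5, 0, 0, 0, 8.54], [0, 0, 3, 0, 0, 0, 8.54], [0, 0, 1.5, 0, 0, 0, 8.54], [0, 0, 1, 0, 0, 0, 8.54], [0, 0, 0, 0, 0, 0, 8.54], [0, 0, 0, 0, 0, 0, 2], [0, 0, 0, 0, 0, 0, 1], [0, 0, 0, 0, 0, 0, 1], [0, 0, 0, 0, 0, 0, 1]],
  ],
  grip_force=40,
)

```text
clock: 4.32
ee_pos: [0.4468, -0.1219, 0.0612]
tcp_rot: [-0.0, 0.671, 0.742, 0.0]
contact_force: [-1.6, 1.4, 5.1]
gripper_width: 0.027
grasp_force: 39.0
```

Request:
move_arm(
  motion=[
    [[0, 0, 0, 0, 0, 0, 1], [0, 0, 0, 0, 0, 0, 1], [0, 0, 0, 0, 0, 0, 1], [0, 0, 0, 0, 0, 0, 1]],
  ],
)

```text
clock: 4.82
ee_pos: [0.4468, -0.1219, 0.0612]
tcp_rot: [-0.0, 0.671, 0.742, 0.0]
contact_force: [-1.8, -0.3, 5.6]
gripper_width: 0.0265
grasp_force: 39.0
```

Request:
move_arm(
  motion=[
    [[0, 0, -2, 0, 0, 0, 1], [0, 0, -4, 0, 0, 0, 1], [0, 0, -5, 0, 0, 0, 1], [2, 0.3, -2.5, 0, 0, 0, 1], [5, 0.6, 0, 0, 0, 0, 1], [6, 0.7, 0, 0, 0, 0, 1], [6, 0.7, 0, 0, 0, 0, 1], [6, 0.7, 0, 0, 0, 0, 1], [6, 0.7, 0, 0, 0, 0, 1], [5, 0.6, 0, 0, 0, 0, 1]],
  ],
)

```text
clock: 6.08
ee_pos: [0.4526, 0.243, 0.1957]
tcp_rot: [-0.0, 0.67, 0.742, 0.0]
contact_force: [0.3, -0.6, -0.9]
gripper_width: 0.0263
grasp_force: 39.8
```

Request:
move_arm(
  motion=[
    [[4, 0.4, 0, 0, 0, 0, 1], [2.1, 0.2, 0, 0, 0, 0, 1], [0, 0, 0, 0, 0, 0.1, 1], [0, 0, 0, 0, 0, 0, 1]],
  ],
)

```text
clock: 6.58
ee_pos: [0.4532, 0.3009, 0.1957]
tcp_rot: [0.0, 0.707, 0.707, -0.0]
contact_force: [-0.1, 0.8, -0.3]
gripper_width: 0.0263
grasp_force: 39.8
```

Run:
```python
from h import *
im,P=snap('wrist')
cv2.imwrite('pics/w3.png',cv2.resize(im,(768,576))[:,:,::-1])
to(.4534,.302,.043,0)
```

```text
t 6.625 pos [0.4532 0.3009 0.1958] yaw 0.1 tilt z [ 0. -0. -1.] turn 0.0017 shift now [ 0.12  0.02 15.28] shift after turn [ 0.12  0.02 15.28] w 0.026486496825023936 F [ 0.  -0.3 -0.2]
```

View pics/w3.png

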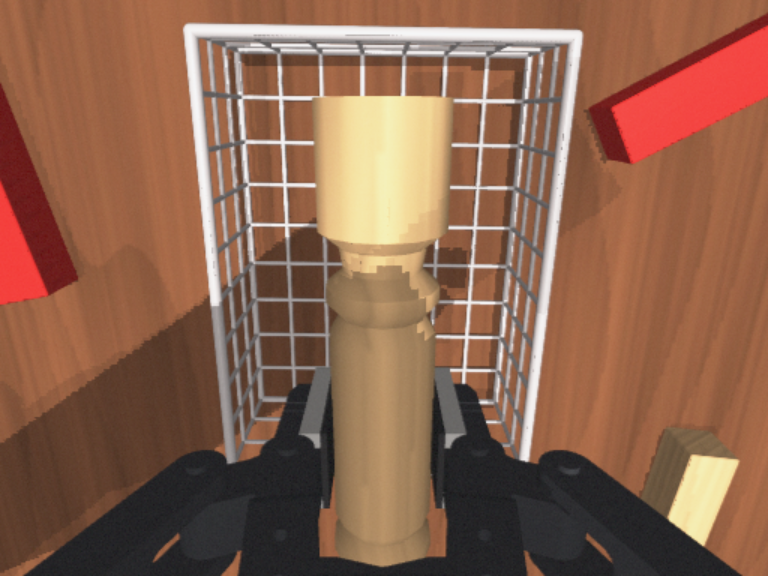

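The wrist view shows the spindle gripped at the barrel, around (383,420). It is centred over the basket, whose rim runs from columns 190 to 580, so I'll lower and release it.

Request:
move_arm(
  motion=[
    [[0, 0, 4, 0, 0, 0, 1], [0, 0, 5, 0, 0, 0, 1], [0, 0, 4, 0, 0, 0, 1], [0, 0, 2, 0, 0, 0, 1], [0, 0, 0.8, 0, 0, 0, 1], [0, 0, 0, 0, 0, 0, 1], [0, 0, 0, 0, 0, 0, 5], [0, 0, 0, 0, 0, 0, 5], [0, 0, 0, 0, 0, 0, 5], [0, 0, 0, 0, 0, 0, 5]],
  ],
)

```text
clock: 7.88
ee_pos: [0.453, 0.302, 0.038]
tcp_rot: [-0.0, 0.707, 0.708, 0.0]
contact_force: [0.2, -0.6, 0.2]
gripper_width: 0.0497
grasp_force: 0.0
```

Request:
move_arm(
  motion=[
    [[0, 0, 0, 0, 0, 0, 5], [0, 0, 0, 0, 0, 0, 5], [0, 0, -3, 0, 0, 0, 5], [0, 0, -5, 0, 0, 0, 5], [0, 0, -5, 0, 0, 0, 5], [0, 0, -5, 0, 0, 0, 8.54], [0, 0, 0, 0, 0, 0, 8.54]],
  ],
)

```text
clock: 8.75
ee_pos: [0.4546, 0.3029, 0.2217]
tcp_rot: [-0.0, 0.707, 0.707, 0.004]
contact_force: [-0.2, -0.8, -0.2]
gripper_width: 0.0834
grasp_force: 0.0
```

Run:
```python
from h import *
im,P=snap('wrist','w4.png')
hsv=cv2.cvtColor(im,cv2.COLOR_RGB2HSV);Z=P[...,2]
m=(hsv[...,1]>60)&(hsv[...,0]>12)&(hsv[...,0]<35)&(Z>.012)&(Z<.06)&(abs(P[...,0]-.453)<.07)&(abs(P[...,1]-.302)<.11)
X=P[m]; r=cv2.minAreaRect((X[:,:2]*1000).astype(np.float32));print(len(X),r,np.percentile(X[:,2],[5,50,95]))
to(.6653,.0642,.15,-7.1)
```

```text
4901 ((452.6680603027344, 304.1216735839844), (169.94790649414062, 30.550724029541016), 89.9316177368164) [0.02447547 0.03178518 0.03558719]
t 8.8 pos [0.4535 0.3024 0.2192] yaw 0.1 tilt z [ 0.002  0.003 -1.   ] turn 0.1249 shift now [-23.85  21.14   6.91] shift after turn [-21.03  23.95   6.91] w 0.08515014276904519 F [-1.  -0.3 -0.2]
```

Request:
move_arm(
  motion=[
    [[0, 0, 0, 0, 0, 0.125, 8.54], [-4, 4.5, 0, 0, 0, 0, 8.54], [-4, 4.5, 0, 0, 0, 0, 8.54], [-4, 4.5, 1, 0, 0, 0, 8.54], [-4, 4.5, 2, 0, 0, 0, 8.54], [-3, 4, 2, 0, 0, 0, 8.54], [-2, 2, 2, 0, 0, 0, 8.54], [0, 0, 0, 0, 0, 0, 8.54], [0, 0, 0, 0, 0, 0, 8.54]],
  ],
)

```text
clock: 9.93
ee_pos: [0.6639, 0.0653, 0.1473]
tcp_rot: [-0.001, 0.749, 0.662, -0.0]
contact_force: [-1.0, -0.4, 0.8]
gripper_width: 0.0853
grasp_force: 0.0
```

Run:
```python
from h import *
im,P=snap('wrist'); cv2.imwrite('pics/w5.png',cv2.resize(im,(768,576))[:,:,::-1])
Z=P[...,2]
m=(Z>.028)&(Z<.04)&(abs(P[...,0]-.665)<.045)&(abs(P[...,1]-.064)<.13)
X=P[m]; r=cv2.minAreaRect((X[:,:2]*1000).astype(np.float32));print(len(X),r,np.percentile(X[:,2],[5,50,95]))
to(.6653,.0642,.022,-7.1)
```

```text
11880 ((663.56201171875, 66.23226928710938), (200.09426879882812, 34.071678161621094), 82.8778076171875) [0.03299584 0.03407771 0.03515767]
t 9.975 pos [0.6641 0.0658 0.148 ] yaw -7.0 tilt z [-0.     0.001 -1.   ] turn 0.0013 shift now [-0.16  0.15 12.6 ] shift after turn [-0.16  0.15 12.6 ] w 0.08571207689203178 F [0.2 0.3 1.7]
```

View pics/w5.png

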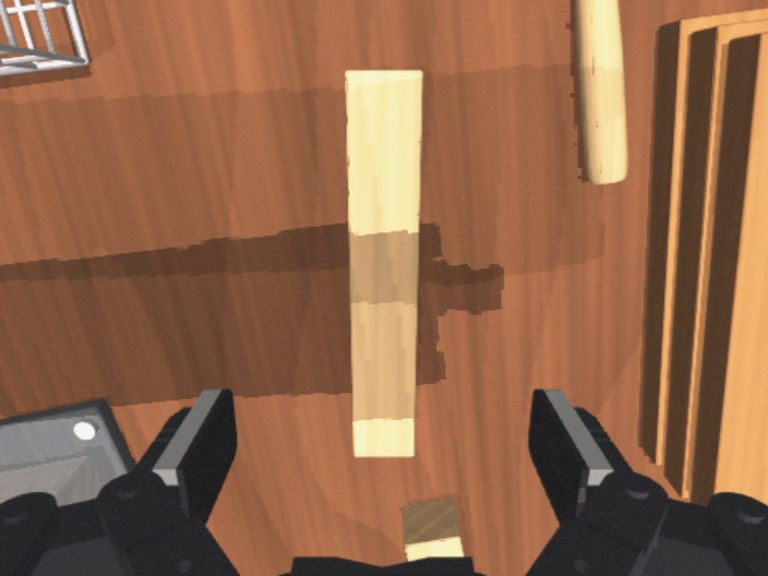

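The blank, from (384,72) to (384,457), is centred between the fingers, with its measured centre within 1 mm of the TCP. I'll descend and grip.

Request:
move_arm(
  motion=[
    [[0, 0, 4, 0, 0, 0, 8.54], [0, 0, 4, 0, 0, 0, 8.54], [0, 0, 3, 0, 0, 0, 8.54], [0, 0, 1.5, 0, 0, 0, 8.54], [0, 0, 0, 0, 0, 0, 8.54], [0, 0, 0, 0, 0, 0, 2], [0, 0, 0, 0, 0, 0, 1], [0, 0, 0, 0, 0, 0, 1], [0, 0, 0, 0, 0, 0, 1], [0, 0, 0, 0, 0, 0, 1]],
  ],
  grip_force=80,
)

```text
clock: 11.22
ee_pos: [0.6652, 0.0645, 0.0242]
tcp_rot: [0.0, 0.75, 0.662, 0.001]
contact_force: [-1.6, 0.4, 6.8]
gripper_width: 0.0327
grasp_force: 82.0
```

Request:
move_arm(
  motion=[
    [[0, 0, 0, 0, 0, 0, 1], [0, 0, 0, 0, 0, 0, 1], [0, 0, -3, 0, 0, 0, 1], [0, 0, -5, 0, 0, 0, 1], [0, 0, -6, 0, 0, 0, 1], [0, 0, -3, 0, 0, 0, 1], [0, 0, 0, 0, 0, -0.112, 1], [0, 0, 0, 0, 0, -0.112, 1], [0, 0, 0, 0, 0, 0, 1]],
  ],
)

```text
clock: 12.35
ee_pos: [0.6643, 0.0644, 0.1929]
tcp_rot: [-0.0, 0.671, 0.741, -0.0]
contact_force: [0.2, 0.2, -2.0]
gripper_width: 0.0327
grasp_force: 80.9
```

Run:
```python
from h import *
o=np.array([.4485,-.1175]);j=np.array([-.1,.995])
p=o+.028*j; print(p); to(*p,.19,5.8)
```

```text
[ 0.4457  -0.08964]
t 12.35 pos [0.6643 0.0644 0.1929] yaw 5.7 tilt z [-0.  0. -1.] turn -0.002 shift now [-13.16 -23.27   0.29] shift after turn [-13.12 -23.3    0.29] w 0.032738886643332785 F [ 0.2  0.2 -2. ]
```

Run:
```python
from h import *
im,P=snap('wrist','w6.png');im,P=snap('top','t6.png')
Z=P[...,2]; j=np.array([-.1,.995]);x=np.array([.995,.1])
sy=(P[...,:2]-[.4503,-.1195])@j; sx=(P[...,:2]-[.4503,-.1195])@x
for n in('top','wrist'):
    L=np.load(f'last_{n}.npz');P=L['P'];Z=P[...,2]
    sy=(P[...,:2]-[.4503,-.1195])@j; sx=(P[...,:2]-[.4503,-.1195])@x
    for lo,hi in((-.1,-.05),(.05,.1)):
        m=(Z>.070)&(Z<.083)&(sy>lo)&(sy<hi)&(abs(sx)<.05)
        if m.sum()>20:
            X=P[m];r=cv2.minAreaRect((X[:,:2]*1000).astype(np.float32));print(n,lo,m.sum(),np.round(np.percentile(sy[m],[2,98]),4),np.round(np.percentile(sx[m],[2,98]),4),r)
    m=(Z>.105)&(Z<.115)&(abs(sx)<.05)&(sy<-.08)&(sy>-.18)
    if m.sum()>20: print(n,'stop',np.round(np.percentile(sy[m],[2,98]),4),np.round(np.percentile(sx[m],[2,98]),4),cv2.minAreaRect((P[m][:,:2]*1000).astype(np.float32)))
```

```text
top -0.1 87 [-0.0989 -0.0601] [-0.0325  0.0324] ((458.2647705078125, -198.60260009765625), (65.62154388427734, 39.544246673583984), 5.787053108215332)
top 0.05 76 [0.0603 0.0884] [-0.0324  0.0324] ((442.95660400390625, -45.408748626708984), (65.85494232177734, 28.661142349243164), 5.423580169677734)
top stop [-0.1637 -0.1151] [-0.0337  0.0333] ((464.1352233886719, -258.32733154296875), (69.91070556640625, 50.2489013671875), 5.319264888763428)
wrist 0.05 259 [0.0634 0.093 ] [0.0251 0.0316] ((469.8684387207031, -39.154869079589844), (9.040902137756348, 31.303037643432617), 7.1808013916015625)
```

Request:
move_arm(
  motion=[
    [[-2, -3, 0, 0, 0, 0, 1], [-3, -5, 0, 0, 0, 0, 1], [-3, -5, 0, 0, 0, 0, 1], [-3, -5, 0, 0, 0, 0, 1], [-2.4, -4, 0, 0, 0, 0, 1], [-1, -1.2, 0, 0, 0, 0, 1], [0, 0, 0, 0, 0, 0, 1], [0, 0, 0, 0, 0, 0, 1]],
  ],
)

```text
clock: 13.45
ee_pos: [0.4491, -0.101, 0.1932]
tcp_rot: [0.0, 0.671, 0.742, 0.0]
contact_force: [-0.3, -0.8, -0.7]
gripper_width: 0.0324
grasp_force: 80.8
```

Run:
```python
from h import *
im,P=snap('wrist'); cv2.imwrite('pics/w7.png',cv2.resize(im,(768,576))[:,:,::-1])
to(.4479,-.1016,.075,5.7)
Z=P[...,2];j=np.array([-.1,.995]);x=np.array([.995,.1])
sy=(P[...,:2]-[.4496,-.1185])@j; sx=(P[...,:2]-[.4496,-.1185])@x
m=(Z>.07)&(Z<.083)&(abs(sx)<.05)&(sy>.05)&(sy<.1)
if m.any():print('saddle',m.sum(),np.percentile(sx[m],[2,98]),np.percentile(sy[m],[2,98]))
m=(Z>.14)&(Z<.21)&(abs(sx)<.03)&(sy>.04)&(sy<.15)
print('blank',m.sum(),[ (round(a,3),np.round(np.percentile(sx[m&(sy>a)&(sy<a+.02)],[3,97]),4)) for a in (.05,.07,.09)],np.percentile(sy[m],99),np.median(Z[m]))
```

```text
t 13.5 pos [ 0.449  -0.101   0.1931] yaw 5.8 tilt z [ 0.    -0.001 -1.   ] turn 0.0016 shift now [-0.04 -0.12 11.81] shift after turn [-0.04 -0.12 11.81] w 0.032106951862573535 F [ 0.6 -0.4 -2.3]
blank 22369 [(0.05, array([-0.0151,  0.0165])), (0.07, array([-0.0151,  0.0165])), (0.09, array([-0.0151,  0.0165]))] 0.11871683105590497 0.20314551091612054
```

View pics/w7.png

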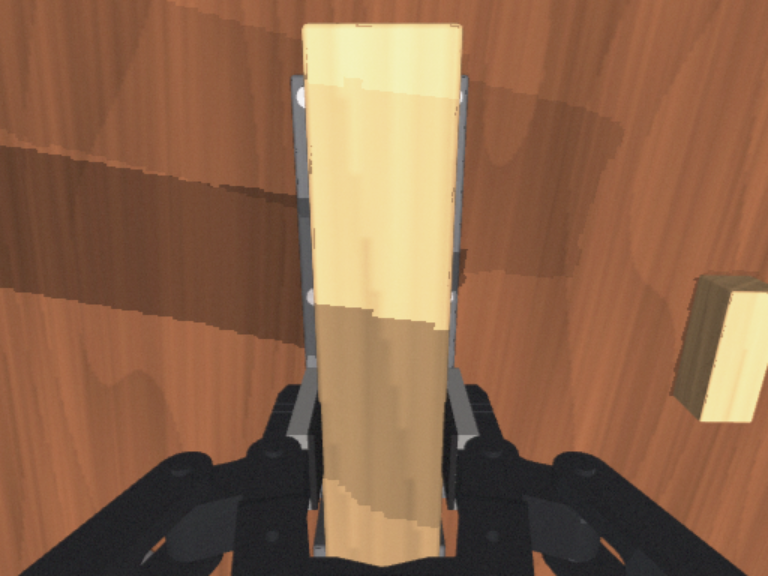

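The blank hangs straight over the jig, within 1 mm of its centre line, and the plate edges are evenly visible on both sides. I'll lower it.

Request:
move_arm(
  motion=[
    [[0, -0.07, 3, 0, 0, 0, 1], [0, 0, 3, 0, 0, 0, 1], [0, 0, 2, 0, 0, 0, 1], [0, 0, 1.5, 0, 0, 0, 1], [0, 0, 1, 0, 0, 0, 1], [0, 0, 0.6, 0, 0, 0, 1], [0, 0, 0.3, 0, 0, 0, 1], [0, 0, 0, 0, 0, 0, 1], [0, 0, 0, 0, 0, 0, 1]],
  ],
)

```text
clock: 14.62
ee_pos: [0.4476, -0.102, 0.0794]
tcp_rot: [0.0, 0.671, 0.742, 0.0]
contact_force: [-0.3, -0.8, -2.2]
gripper_width: 0.0328
grasp_force: 80.9
```

Request:
move_arm(
  motion=[
    [[0, 0, 0.2, 0, 0, 0, 1], [0, 0, 0.2, 0, 0, 0, 1], [0, 0, 0, 0, 0, 0, 1]],
  ],
)

```text
clock: 15.0
ee_pos: [0.4472, -0.102, 0.0749]
tcp_rot: [-0.0, 0.671, 0.742, -0.0]
contact_force: [-1.0, -0.9, -2.7]
gripper_width: 0.0326
grasp_force: 80.9
```

Request:
move_arm(
  motion=[
    [[0, 0, 0.1, 0, 0, 0, 1], [-0.6, 0, 0, 0, 0, 0, 1], [-0.6, 0, 0, 0, 0, 0, 1], [-0.6, 0, 0, 0, 0, 0, 1], [0, 0, 0, 0, 0, 0, 1], [0, 0, 0, 0, 0, 0, 1]],
  ],
)

```text
clock: 15.75
ee_pos: [0.4492, -0.12, 0.0741]
tcp_rot: [0.0, 0.671, 0.741, 0.0]
contact_force: [-1.0, 1.5, 0.8]
gripper_width: 0.0325
grasp_force: 81.1
```

Request:
move_arm(
  motion=[
    [[-0.3, 0, 0, 0, 0, 0, 1], [-0.3, 0, 0, 0, 0, 0, 1], [-0.3, 0, 0, 0, 0, 0, 1], [-0.2, 0, 0, 0, 0, 0, 1], [0, 0, 0, 0, 0, 0, 1], [0, 0, 0, 0, 0, 0, 1]],
  ],
)

```text
clock: 16.5
ee_pos: [0.45, -0.1289, 0.0741]
tcp_rot: [-0.001, 0.67, 0.742, 0.001]
contact_force: [-4.4, 10.9, 6.2]
gripper_width: 0.0326
grasp_force: 81.9
```

Request:
move_arm(
  motion=[
    [[-0.2, 0, 0, 0, 0, 0, 1], [-0.1, 0, 0, 0, 0, 0, 1], [0, 0, 0, 0, 0, 0, 1], [0, 0, 0, 0, 0, 0, 1]],
  ],
)

```text
clock: 17.0
ee_pos: [0.4503, -0.1312, 0.0741]
tcp_rot: [-0.002, 0.67, 0.742, 0.001]
contact_force: [-3.8, 12.7, 9.0]
gripper_width: 0.0329
grasp_force: 82.1
```

Request:
move_arm(
  motion=[
    [[-0.1, 0, 0, 0, 0, 0, 1], [-0.1, 0, 0, 0, 0, 0, 1], [0, 0, 0, 0, 0, 0, 1], [0, 0, 0, 0, 0, 0, 1]],
  ],
)

```text
clock: 17.5
ee_pos: [0.4505, -0.1329, 0.0741]
tcp_rot: [-0.002, 0.67, 0.742, 0.001]
contact_force: [-5.6, 14.4, 9.3]
gripper_width: 0.0327
grasp_force: 82.3
```

Request:
move_arm(
  motion=[
    [[-0.1, 0, 0, 0, 0, 0, 1], [-0.1, 0, 0, 0, 0, 0, 1], [0, 0, 0, 0, 0, 0, 1], [0, 0, 0, 0, 0, 0, 1]],
  ],
)

```text
clock: 18.0
ee_pos: [0.4506, -0.1344, 0.0741]
tcp_rot: [-0.002, 0.67, 0.742, 0.001]
contact_force: [-5.2, 16.4, 10.1]
gripper_width: 0.0326
grasp_force: 82.5
```

Request:
move_arm(
  motion=[
    [[-0.1, 0, 0, 0, 0, 0, 1], [0, 0, 0, 0, 0, 0, 1], [0, 0, 0, 0, 0, 0, 1]],
  ],
)

```text
clock: 18.38
ee_pos: [0.4506, -0.1345, 0.0741]
tcp_rot: [-0.003, 0.67, 0.742, 0.001]
contact_force: [-6.5, 21.0, 13.6]
gripper_width: 0.0328
grasp_force: 82.8
```

The stop is reached: the last 1 mm commanded gave only 0.1 mm of motion and +4.6 N, and the total travel of 32.5 mm matches. I'll add a little preload and check.

Request:
move_arm(
  motion=[
    [[-0.1, 0, 0, 0, 0, 0, 1], [-0.05, 0, 0, 0, 0, 0, 1], [0, 0, 0, 0, 0, 0, 1], [0, 0, 0, 0, 0, 0, 1], [0, 0, 0, 0, 0, 0, 1], [0, 0, 0, 0, 0, 0, 1]],
  ],
)

```text
clock: 19.12
ee_pos: [0.4507, -0.1345, 0.0741]
tcp_rot: [-0.004, 0.67, 0.743, 0.002]
contact_force: [-9.1, 26.9, 16.9]
gripper_width: 0.0327
grasp_force: 83.3
```

Run:
```python
from h import *
im,P=snap('scene'); cv2.imwrite('pics/s8.png',cv2.resize(im[120:220,130:290],(800,500),interpolation=cv2.INTER_CUBIC)[:,:,::-1])
im,P=snap('wrist')
Z=P[...,2];j=np.array([-.1,.995]);x=np.array([.995,.1])
sy=(P[...,:2]-[.4496,-.1185])@j; sx=(P[...,:2]-[.4496,-.1185])@x
m=(Z>.078)&(Z<.09)&(abs(sx)<.02)&(sy>.03)&(sy<.15)
print('blank',m.sum(),np.percentile(sy[m],[98,99.5]),np.percentile(Z[m],[5,50,95]),[np.round(np.percentile(sx[m&(sy>a)&(sy<a+.02)],[3,97]),4) for a in (.03,.05,.065)])
s=ctrl.get_state();print(s['clock'],s['ee_pos'],s['contact_force'],s['qvel'].max())
```

```text
blank 17061 [0.08496701 0.08573272] [0.08304367 0.08411801 0.08518032] [array([-0.0168,  0.0148]), array([-0.0168,  0.0148]), array([-0.0168,  0.0147])]
19.225 [ 0.45064514 -0.13453099  0.07405957] [-9.30248033 28.0111721  16.67653669] 0.0021614739992672763
```

View pics/s8.png

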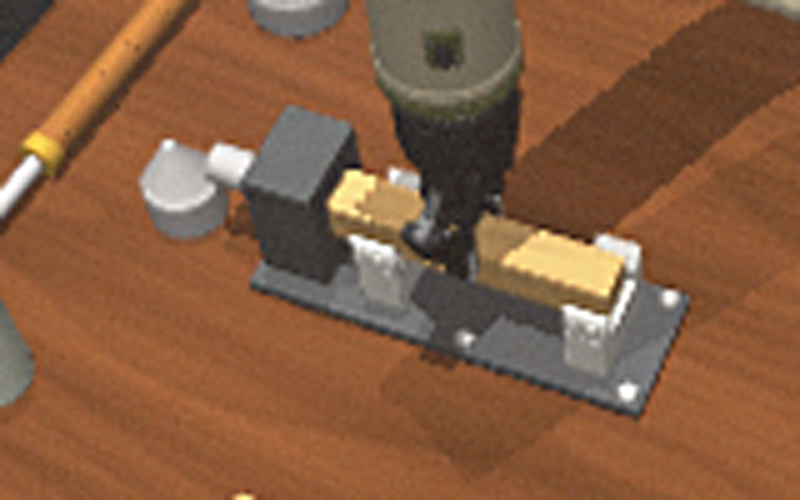

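The blank lies in both saddles with its end tight against the stop block at (335,200). Its far end measures +85 mm in the jig frame and its top is 84 mm above the bench, exactly home, so I'm handing in.

```bash
python3 -c "
from station import ctrl
print(ctrl.finish_job())"
```

```text
the job is handed in; nothing more can be done
None
```

The spindle is in the basket and the blank is held home against the stop block at about 28 N wrist force; the job was handed in at about 19 s, and the hand-in returned no verdict.

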